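Slide the sample carrier under the probe bridge

TASK

With the fingertips, push the flat sample carrier along the bench, under the low bridge of the measuring stand, until its front edge is squarely home against the blue housing, keeping it flat so that the copper sample disc stays in its seat. Once it is home, push the button on the small grey box fully down to start the measurement, and let go. Do not lift the carrier, and leave the beaker, bottle and clip where they are.

Things in the scene. Friction and masses are not known exactly. Their poses are not given: they have to be found in the camera images.
- carrier: loose flat aluminium plate, 100 mm (its x) by 90 mm (its y) by 12 mm thick, 0.22 to 0.39 kg; origin at the centre of its underside; +x points to its front edge (50 mm away), which goes in first. It starts flat on the bench, wholly in front of the bridge (on the stand's -x side), turned (up to 0.3 rad) and up to 30 mm off the stand's centre line
- carrier_seat (a point): centre of the round, 3 mm deep seat in the carrier's top, at the level of the carrier's underside and 20 mm ahead of the carrier's origin
- sample: loose copper disc, 40 mm diameter, 5 mm thick, lying in the carrier's seat and standing 2 mm proud of the carrier's top (its top is 14 mm over the bench); origin at the centre of its underside
- stand: fixed measuring stand; origin on the bench plane under the middle of the bridge; +x = direction in which the carrier slides in. Bridge: aluminium bar 40 mm (x) by 170 mm (y), underside 18 mm, top 30 mm above the bench (black probe head in its middle: 39 mm), on two feet 40 mm long (x) that leave a passage 110 mm wide (y -55 to +55 mm)
- stop (a point): point at bench level in the middle of the front face of the blue housing (170 mm wide, 40 mm high) behind the bridge, at x = +30 mm in the stand's frame; it is the stop. With the carrier home its origin is 50 mm before this point and its rear 50 mm stick out in front of the bridge. Two rods 200 mm high rise 85 mm behind this face, 65 mm to each side
- button_top (a point): centre of the top of the round push button (30 mm diameter, grey, in a black housing) on top of a fixed grey box 90 x 70 x 36 mm that stands beside the stand, on its left or its right; pressed straight down, travel 6 mm, spring, about 5 N when fully down
- button (a joint): travel of the button in m: 0 = up, 0.006 = fully down; it counts as pressed beyond 0.0045; springs back
- beaker: bystander: loose glass beaker, 66 mm diameter, 60 mm high, stands on the other side of the stand from the button box; origin at the centre of its underside
- bottle: bystander: loose brown bottle, 54 mm diameter, 100 mm high; origin at the centre of its underside
- clip: bystander: loose electrode clip lying on the bench, about 110 mm long (its x), 24 mm wide and 22 mm high; origin on the bench near its middle
Things that resemble listed ones, but are neither listed nor needed, are in the scene too. Several things look just like the stand: the one meant starts farthest to the robot's right.

How it is judged (in metres and radians):
On the way, in this order (a step that is already met when the one before it is completed fails the run):
1. the carrier is home: under the bridge, square against the blue housing (x of carrier in the frame of stand above -0.0235 m and y of carrier in the frame of stand between -0.013 and 0.013 m and angle between the x axis of carrier and the x axis of stand, either way round below 0.06 rad and angle between carrier's own z axis and vertical below 0.03 rad and horizontal distance between sample and carrier_seat below 0.004 m and z of sample in the frame of carrier below 0.0115 m), for 0.2 s.
2. the button is pressed fully down (value of joint button above 0.0045 m), for 0.05 s.
At the end, for the whole second after the job is handed in: The carrier lies flat and at rest under the bridge, front edge against the housing (within 3.5 mm, between the feet, within 0.06 rad of square), the disc within 4 mm of its seat's centre; the button was pressed at least 4.5 mm after that and is released (all of step 1 and linear speed of carrier below 0.01 m/s and value of joint button below 0.0015 m); the robot touches nothing.
It fails at once if the carrier is lifted (height (world z) of carrier above 0.006 m).
It fails at once if the carrier is tipped by more than 0.07 rad (angle between carrier's own z axis and vertical above 0.07 rad).
It fails at once if the sample disc leaves its seat (horizontal distance between sample and carrier_seat above 0.006 m or z of sample in the frame of carrier above 0.0125 m).
It fails at once if the button is pressed before the carrier is home (value of joint button above 0.003 m and x of carrier in the frame of stand below -0.026 m).
It fails at once if the beaker, bottle or clip is moved more than 12 mm, or the beaker or bottle tipped (distance of any of beaker, bottle, clip from where it was at the start of the episode above 0.012 m or angle between any of beaker, bottle's own z axis and vertical above 0.3 rad).
It also fails if it takes over 72 s, if anything falls off the work surface, if the arm or the gripper's body presses on something with over 40 N, if the wrist force passes 120 N, or if a joint passes its speed limit or range.

ROBOT

A 6-joint arm with a two-finger parallel gripper is mounted at the origin on the work surface. World frame = base frame: x ahead of the robot, y to its left, z up, the work surface at z = 0. Lengths are in m, angles in degrees, forces in N, time in s.
With the tool pointing down it reaches from about 0.35 to 1 m from the base axis. Payload 7.1 kg.
Tool frame: the origin (TCP) lies on the centre line of the jaws, within the pads' length; the fingertips stand 22 mm ahead of it and the grasp point (between the pads) lies 3 mm ahead of it; z points along the fingers, y is the line along which they close (so a half turn about z gives the same grasp; the last joint's range is limited). The gripper opens to 85 mm and grips with 20 to 120 N. Pads are 22 mm wide; open, the fingers measure 114 mm over their backs; the gripper's body (76 mm by 85 mm) begins 54 mm behind the grasp point. The pads swing forward as they close: fully open they stand 13 mm farther back than shut.
Start: joints at [-66.692, 24.242, 93.386, -0, 62.372, -1.089], TCP at [0.258, -0.569, 0.23] pointing down, gripper open.
Joint ranges: [-172.04, 172.04], [-51.8, 120.97], [4.93, 147.93], [-75.15, 255.16], [6.16, 154.13], [-145.62, 145.62]. Speed limits (degrees/s): [136.94, 136.94, 172.46, 180, 180, 180].

INTERFACE

Orientations are given as [roll, pitch, yaw] about the fixed x, y, z axes, in that order (R = Rz(yaw) Ry(pitch) Rx(roll)).
In Python, from rig import monitor, get_image, order, models gives the robot as it stands.
- The arm moves only by the tool drive_tool, never from a script. Its argument "increments" is a list that holds one entry, the list of rows, each a list of 7 numbers: the finger opening in m, from 0 to 0.0854, then the shift along the tool's x, y, z in m, then the turn, a rotation vector about the tool's x, y, z in rad. A call has 1 to 10 rows; each row shifts and turns the commanded pose from where the row before left it, along the tool's axes as they then stand; what a row does not reach is not made up. A row lasts 1/10 s, in which the tool goes at most 50 mm and 8.59 degrees, less where a joint would pass 70% of its speed; a pose out of reach is approached as far as the arm can. A call is refused whole if a number of a shift passes 0.05 or a number of a turn 0.15, either way. A call with a gripper value outside its range is refused whole. The fingers move at their own pace and stop on an object; "grip_force" is the grip in N (left out, the last holds). Time passes only in rows, so rows that do not move let the fingers close. It gives the time, the measured TCP pose, the force, the opening and the grip force at its end, in the units of the state.
- monitor.read_state(): the state, without advancing time (a new reading comes with each control period).
- get_image(name): name is "scene" or "top" or "wrist"; returns a dict with "pixels" (420x560x3 uint8, red, green, blue), "fx", "fy", "cx", "cy" (pixels), "distortion" ([k1, k2, p1, p2, k3] as OpenCV has them; the pictures are not rectified), "R" (3x3) and "t" (3): a world point X has camera coordinates R X + t; the wrist camera has in their place "mount" (4x4, takes a point from camera to tool coordinates, whose origin is the TCP and whose axes are the flange's). Camera axes: x right, y down, z forward; pixel columns grow to the right and rows downward; lengths in m; the calibration is good to about 2 mm. A picture is of the moment at which its call begins: read the wrist's pose just before it. There is no depth.
- order.job_done(): hands the job in; it is judged then, once.
Trained networks look in the newest picture that a camera, given by its name, has taken for a name from the list of things; names that differ only in an ending like _2 or _b are one class to them, and where a whole thing is asked for, a point or a joint stands for the part that bears it (a point fixed in the world has none). Each returns a list of dicts, best first, with "score" (0 to 1); they miss things now and then, are a little off and sometimes report something else, mostly with a low value. They report only what shows in the picture. A call takes as long as a camera call. They do not tell look-alikes from the thing itself.
- models.search_frame(target, camera): "box" ([centre column, centre row, width, height] in pixels, round what is visible of it).
- models.regions_of(target, camera): "mask" (420x560 bool, what is visible of it) and "box" ([centre column, centre row, width, height] in pixels, round what is visible of it).
The state is a dict: "clock": time; "q": joint angles; "joint_velocities": joint speeds; "tau": joint torques, N m; "eef_pos": TCP position; "tcp_rot": TCP orientation; "ft_force": force on the tool from outside, world axes, zero at the start; "torque": the same for the moment, N m; "opening": finger opening in m; "gripper_force": force on a finger pad.
Only numpy, scipy, OpenCV 4.12 (cv2) and the standard library are available. Lean on these libraries where they do the work, as an engineer would, in place of code of your own. Each camera call takes 0.05 s, during which the arm holds its last target. There are 200 camera calls.

## Working session

There is one attempt and no reset: what is moved stays moved. The work goes in short steps, Python scripts to look and compute and a tool call to move; the robot and the scene stay as the last step left them, time stands still between calls to the robot, and variables do not carry over. Pictures are saved under pics/ and viewed, at most 10 in all, crops included, and the job is handed in when it is done.

Besides the shell and the picture viewer there is one more tool, called after "Emit:" by a JSON object that holds its "name" and its "arguments". drive_tool: Moves the arm, as the interface text tells. Its arguments: {"type":"object","properties":{"increments":{"type":"array","items":{"type":"array","items":{"type":"array","items":{"type":"number"}}}},"grip_force":{"type":"number"}},"required":["increments"]}

```bash
mkdir -p pics; ls; python3 - <<'E'
from rig import monitor,get_image,models
import cv2,numpy as np
s=monitor.read_state();print({k:np.round(v,4).tolist() for k,v in s.items()})
for n in("scene","top"):
    im=get_image(n);cv2.imwrite(f"pics/{n}0.png",im["pixels"][:,:,::-1])
    print(n,im["fx"],im["distortion"],np.round(im["R"],3).tolist(),np.round(im["t"],3).tolist())
    for t in("carrier","stand","sample","button","beaker","bottle","clip"):
        print(t,[(round(d["score"],2),np.round(d["box"]).tolist()) for d in models.search_frame(t,n)])
E
```

```text
pics
{'clock': 0.0, 'q': [-66.6934, 24.2847, 93.4307, -0.0001, 62.3726, -1.0885], 'joint_velocities': [-0.0161, 0.0934, 0.0059, 0.0547, 0.0127, -0.0308], 'tau': [-0.0012, -55.7392, -28.1743, -0.0002, 0.0074, 0.0], 'eef_pos': [0.258, -0.5687, 0.2288], 'tcp_rot': [-179.912, -0.0016, 24.3952], 'ft_force': [0.7223, 0.4105, 1.1401], 'torque': [0.0126, 0.0167, -0.0233], 'gripper_force': 0.0, 'opening': 0.0854}
scene 398.2971644689388 [0.00535466 0.         0.         0.         0.        ] [[-0.24, 0.971, -0.008], [0.625, 0.149, -0.766], [-0.743, -0.189, -0.642]] [-0.019, -0.296, 1.658]
carrier [(0.66, [253.0, 210.0, 39.0, 29.0])]
stand [(0.95, [355.0, 289.0, 79.0, 75.0]), (0.74, [224.0, 237.0, 82.0, 75.0]), (0.66, [421.0, 200.0, 72.0, 63.0]), (0.57, [333.0, 179.0, 66.0, 76.0]), (0.43, [257.0, 212.0, 39.0, 27.0])]
sample []
button [(0.39, [195.0, 185.0, 10.0, 6.0])]
beaker [(0.63, [319.0, 225.0, 19.0, 26.0])]
bottle [(0.86, [286.0, 259.0, 22.0, 34.0]), (0.38, [170.0, 226.0, 23.0, 26.0])]
clip [(0.6, [169.0, 226.0, 20.0, 26.0])]
top 531.5588056670708 [0.01430212 0.         0.         0.         0.        ] [[0.009, -1.0, 0.006], [-0.995, -0.01, -0.096], [0.096, -0.005, -0.995]] [0.154, 0.539, 1.383]
carrier [(0.55, [330.0, 229.0, 37.0, 38.0])]
stand [(0.96, [345.0, 156.0, 77.0, 87.0]), (0.77, [136.0, 270.0, 80.0, 68.0]), (0.73, [201.0, 122.0, 70.0, 88.0]), (0.65, [241.0, 280.0, 83.0, 84.0])]
sample [(0.45, [328.0, 230.0, 35.0, 36.0])]
button [(0.57, [412.0, 238.0, 12.0, 12.0])]
beaker [(0.68, [250.0, 205.0, 23.0, 26.0])]
bottle [(0.64, [275.0, 148.0, 24.0, 22.0])]
clip [(0.74, [415.0, 177.0, 13.0, 40.0])]
```

```bash
python3 - <<'E'
import cv2
a=cv2.imread("pics/top0.png");cv2.imwrite("pics/top0b.png",cv2.resize(a,(800,600),interpolation=cv2.INTER_CUBIC))
a=cv2.imread("pics/scene0.png");cv2.imwrite("pics/scene0b.png",cv2.resize(a[130:355,140:460],(800,562),interpolation=cv2.INTER_CUBIC))
E
```

```text
(no output)
```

View pics/top0b.png

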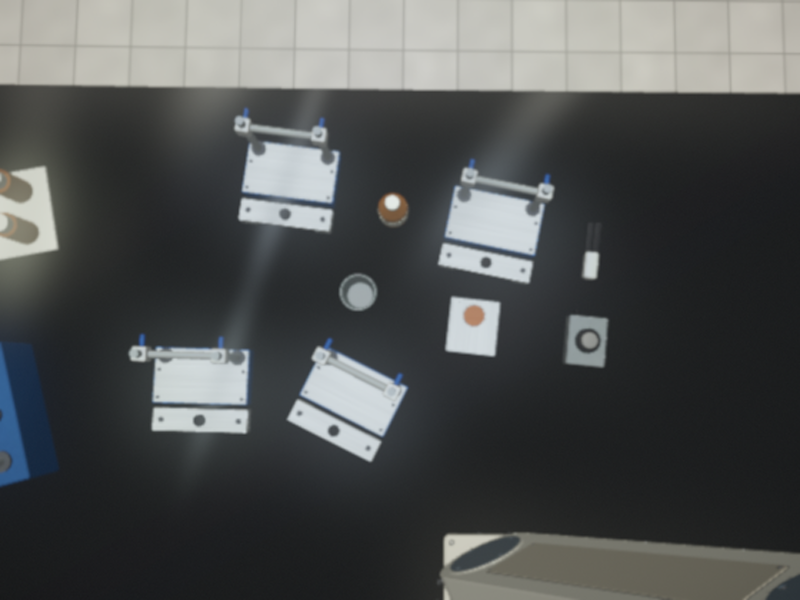

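View pics/scene0b.png

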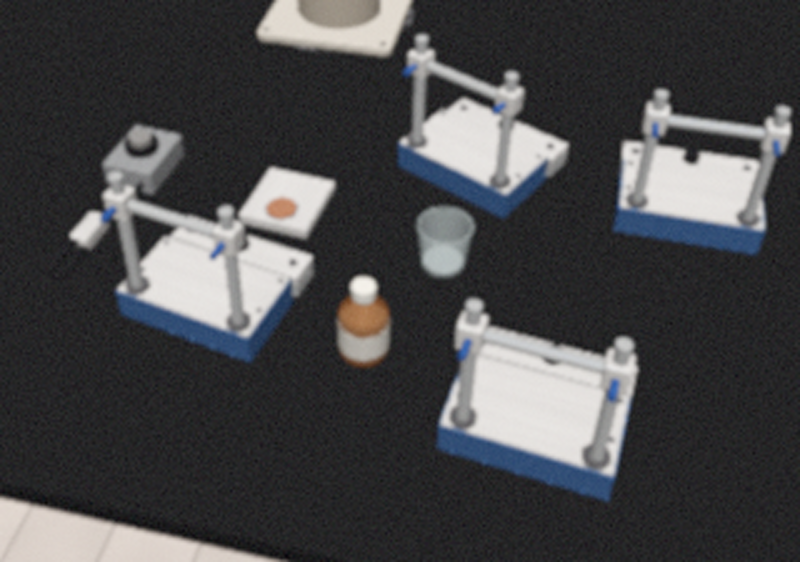

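The top view shows four stand look-alikes, at original pixels (345,156), (201,122), (136,270) and (241,280). The rightmost one, (345,156), is the stand meant. The carrier is at (331,228), the button at (412,238), the clip at (414,176), the bottle at (275,146) and the beaker at (250,205). The scene view agrees with this.

```bash
cat > h.py <<'E'
from rig import monitor,get_image,models,order
import cv2,numpy as np
from scipy.spatial.transform import Rotation as Ro
def cam(n):
    s=monitor.read_state(); im=get_image(n)
    if n=="wrist":
        T=np.eye(4);T[:3,:3]=Ro.from_euler("xyz",s["tcp_rot"],degrees=True).as_matrix();T[:3,3]=s["eef_pos"]
        M=np.linalg.inv(T@np.array(im["mount"]));im["R"],im["t"]=M[:3,:3],M[:3,3]
    im["R"]=np.array(im["R"]);im["t"]=np.array(im["t"])
    im["K"]=np.array([[im["fx"],0,im["cx"]],[0,im["fy"],im["cy"]],[0,0,1]]);return im
def unproj(im,px,z):
    u=cv2.undistortPoints(np.array(px,float).reshape(-1,1,2),im["K"],np.array(im["distortion"],float)).reshape(-1,2)
    d=np.c_[u,np.ones(len(u))]@im["R"];c=-im["R"].T@im["t"]
    return c+d*((z-c[2])/d[:,2])[:,None]
def proj(im,X):
    return cv2.projectPoints(np.array(X,float).reshape(-1,3),cv2.Rodrigues(im["R"])[0],im["t"],im["K"],np.array(im["distortion"],float))[0].reshape(-1,2)
def rect(mask):
    c=max(cv2.findContours(mask.astype(np.uint8),cv2.RETR_EXTERNAL,cv2.CHAIN_APPROX_NONE)[0],key=cv2.contourArea)
    return c.reshape(-1,2)
def wrect(im,mask,z):  # min area rect in world, mm
    w=unproj(im,rect(mask),z)[:,:2]
    return cv2.minAreaRect((w*1000).astype(np.float32))
E
python3 - <<'E'
from h import *
im=cam("top")
g=cv2.cvtColor(im["pixels"],cv2.COLOR_RGB2GRAY);hsv=cv2.cvtColor(im["pixels"],cv2.COLOR_RGB2HSV)
m=(g>120).astype(np.uint8)
n,l,st,c=cv2.connectedComponentsWithStats(m)
for i in range(1,n):
    if st[i,4]>60 and 290<c[i][0]<440 and 110<c[i][1]<270:
        for z in(.012,.03,.036,.04): print(c[i].round(),st[i,4],z,wrect(im,l==i,z))
for t,z,p in(("button",.045,(412,238)),("clip",.02,(415,177)),("bottle",.05,(275,148)),("beaker",.03,(250,205)),("disc",.014,(331.5,221))): print(t,unproj(im,[p],z).round(3))
w=get_image("wrist");print(w["fx"],w["cx"],w["cy"],np.round(w["mount"],3).tolist(),w["distortion"])
E
```

```text
[355. 129.] 453 0.012 ((762.0518188476562, -7.1135406494140625), (176.05628967285156, 32.58270263671875), 78.62564849853516)
[355. 129.] 453 0.03 ((757.4844360351562, -4.904121398925781), (173.817626953125, 32.16835403442383), 78.62565612792969)
[355. 129.] 453 0.036 ((755.9619750976562, -4.1676788330078125), (173.0714111328125, 32.03022384643555), 78.62566375732422)
[355. 129.] 453 0.04 ((754.9468994140625, -3.6766891479492188), (172.57391357421875, 31.938190460205078), 78.62567138671875)
[346. 155.] 2297 0.012 ((691.4271240234375, 17.26154327392578), (174.44703674316406, 103.31808471679688), 78.75740051269531)
[346. 155.] 2297 0.03 ((687.7576904296875, 19.160995483398438), (172.2288360595703, 102.00432586669922), 78.75736999511719)
[346. 155.] 2297 0.036 ((686.5345458984375, 19.794174194335938), (171.48944091796875, 101.56632232666016), 78.7574234008789)
[346. 155.] 2297 0.04 ((685.7191162109375, 20.216262817382812), (170.9965057373047, 101.27438354492188), 78.75738525390625)
[339. 184.] 1039 0.012 ((609.511474609375, 34.49028396606445), (175.9076385498047, 44.91300582885742), 78.7
[... 2024 characters left out ...]
2305908203125), (23.65279197692871, 26.41410255432129), 0.5776903033256531)
[412. 238.] 87 0.036 ((465.6641845703125, -153.44297790527344), (23.551244735717773, 26.300687789916992), 0.5775645971298218)
[412. 238.] 87 0.04 ((465.4836120605469, -152.52293395996094), (23.4835262298584, 26.225101470947266), 0.577724277973175)
button [[ 0.464 -0.151  0.045]]
clip [[ 0.628 -0.167  0.02 ]]
bottle [[0.697 0.208 0.05 ]]
beaker [[0.548 0.273 0.03 ]]
disc [[0.508 0.056 0.014]]
340.983177830669 284.07058381481954 206.22220583462098 [[-0.0, -0.964, -0.267, 0.068], [1.0, -0.0, 0.001, -0.0], [-0.001, -0.267, 0.964, -0.144], [0.0, 0.0, 0.0, 1.0]] [-0.08695891  0.          0.          0.          0.        ]
```

Emit:
{"name": "drive_tool", "arguments": {"increments": [[[0.06,0.0286,-0.0295,-0.00125,0,0,0],[0.06,0.0286,-0.0295,-0.00125,0,0,0],[0.06,0.0286,-0.0295,-0.00125,0,0,0],[0.06,0.0286,-0.0295,-0.00125,0,0,0],[0.06,0.0286,-0.0295,-0.00125,0,0,0],[0.06,0.0286,-0.0295,-0.00125,0,0,0],[0.06,0.0286,-0.0295,-0.00125,0,0,0],[0.06,0.0286,-0.0295,-0.00125,0,0,0],[0.06,0.0286,-0.0295,-0.00125,0,0,0],[0.06,0.0286,-0.0295,-0.00125,0,0,0]]]}}

```text
clock: 1.9
eef_pos: [0.3972, -0.1809, 0.2425]
tcp_rot: [180.0, -0.0, 24.4]
ft_force: [0.9, -1.0, -0.0]
opening: 0.06
gripper_force: 0.0
```

Emit:
{"name": "drive_tool", "arguments": {"increments": [[[0.06,0.0286,-0.0295,-0.00125,0,0,0],[0.06,0.0286,-0.0295,-0.00125,0,0,0],[0.06,0.0286,-0.0295,-0.00125,0,0,0],[0.06,0.0286,-0.0295,-0.00125,0,0,0],[0.06,0.0286,-0.0295,-0.00125,0,0,0],[0.06,0.0286,-0.0295,-0.00125,0,0,0.1],[0.06,0,0,0,0,0,0.13],[0.06,0,0,0,0,0,0.13],[0.06,0,0,0,0,0,0.13],[0.06,0,0,0,0,0,0.13]]]}}

```text
clock: 2.9
eef_pos: [0.48, 0.0499, 0.2497]
tcp_rot: [-180.0, -0.0, -11.4]
ft_force: [-0.0, 0.5, -0.3]
opening: 0.06
gripper_force: 0.0
```

```bash
python3 - <<'E'
from h import *
im=cam("wrist");s=monitor.read_state();print(s["clock"],s["eef_pos"],s["tcp_rot"],s["opening"],s["q"])
cv2.imwrite("pics/w1.png",im["pixels"][:,:,::-1])
g=cv2.cvtColor(im["pixels"],cv2.COLOR_RGB2GRAY)
for t,z in(("carrier",.012),("stand",.03),("button",.048),("sample",.014)):
    for d in models.regions_of(t,"wrist")[:2]:
        r=wrect(im,d["mask"],z);print(t,round(d["score"],2),np.round(d["box"]),np.round(r[0],1),np.round(r[1],1),round(r[2],2))
E
```

```text
2.95 [0.4799773  0.04986006 0.24972328] [-1.79996270e+02 -1.29416971e-02 -1.17730617e+01] 0.059953378787619034 [ 4.51758292e+00  1.06693959e+01  1.09900300e+02 -5.83963740e-05
  5.94168353e+01  1.06290674e+02]
carrier 0.86 [275. 167.  91.  94.] [489.6  57. ] [ 91.7 103.6] 84.88
stand 0.84 [272.  40. 177.  79.] [620.2  33.5] [174.6  74.2] 78.36
stand 0.77 [10. 36. 17. 69.] [675.5 310.8] [22.6 44. ] 71.34
button 0.57 [476. 159.  28.  26.] [ 462.2 -152.5] [33.3 29.8] 85.99
sample 0.94 [275. 151.  37.  37.] [509.6  55.5] [38.3 38.5] 33.75
```

View pics/w1.png

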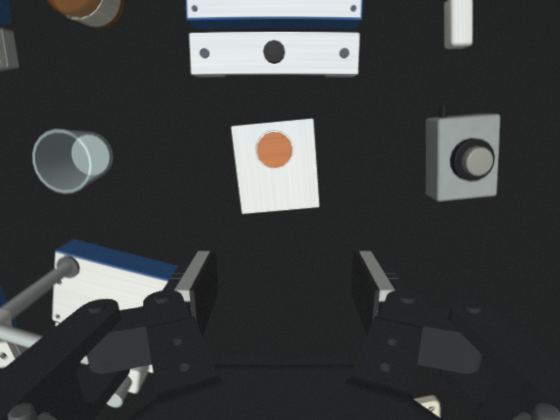

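The wrist view shows the carrier with its disc at (275,150). The bridge of the chosen stand is at (274,53), the button at (477,160), and a neighbouring stand is at lower left. The choice of stand holds.

```bash
python3 - <<'E'
from h import *
im=cam("wrist")
g=cv2.cvtColor(im["pixels"],cv2.COLOR_RGB2GRAY)
n,l,st,c=cv2.connectedComponentsWithStats((g>130).astype(np.uint8))
for p,z in(((230,45),.03),((250,190),.012)):
    r=wrect(im,l==l[p[1],p[0]],z);print(np.round(r[0],1),np.round(r[1],1),r[2])
t=cam("top")
print(unproj(t,[(285,272),(270,303),(220,246),(202,293)],.04).round(3),unproj(t,[(275,274),(224,248)],.2).round(3))
print(unproj(im,[(477,160),(473,158)],.048).round(4), unproj(im,[(477,160)],.042).round(4))
crop=t["pixels"][190:330,190:330]
E
```

```text
[606.6  35.5] [170.4  40.4] 78.9466781616211
[489.5  57.7] [ 90.9 100.9] 84.08419799804688
[[0.373 0.178 0.04 ]
 [0.293 0.216 0.04 ]
 [0.438 0.348 0.04 ]
 [0.317 0.391 0.04 ]] [[0.372 0.2   0.2  ]
 [0.43  0.318 0.2  ]]
[[ 0.4636 -0.1528  0.048 ]
 [ 0.4665 -0.1485  0.048 ]] [[ 0.4622 -0.1561  0.042 ]]
```

Emit:
{"name": "drive_tool", "arguments": {"increments": [[[0.06,-0.0365,-0.0051,0.01,0,0,0],[0.06,-0.0365,-0.0051,0.03,0,0,0],[0.06,0,0,0.04,0,0,0],[0.06,0,0,0.04,0,0,0],[0.06,0,0,0.04,0,0,0],[0.06,0,0,0.03,0,0,0],[0.06,0,0,0.015,0,0,0],[0.06,0,0,0.01,0,0,0],[0.06,0,0,0.005,0,0,0],[0.06,0,0,0,0,0,0]]]}}

```text
clock: 4.25
eef_pos: [0.4105, 0.0738, 0.0296]
tcp_rot: [180.0, 0.0, -11.1]
ft_force: [-0.1, 0.6, 0.1]
opening: 0.0602
gripper_force: 0.0
```

```bash
python3 - <<'E'
from h import *
im=cam("wrist");s=monitor.read_state();print(s["eef_pos"],s["tcp_rot"],s["ft_force"])
cv2.imwrite("pics/w2.png",im["pixels"][:,:,::-1])
E
```

```text
[0.41068659 0.07381771 0.02998376] [-1.79987615e+02 -3.42650317e-02 -1.11131203e+01] [-0.65161844  1.1035377  -1.30637382]
```

View pics/w2.png

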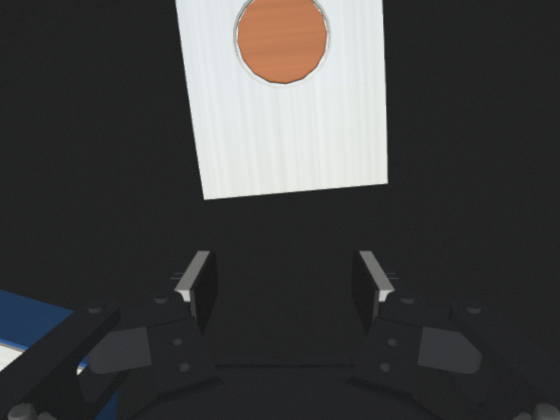

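The wrist view shows the carrier's rear edge from (204,199) to (387,184), with the open fingers behind it at about (200,255) and (370,255). The left finger barely overlaps the edge, so I narrow the opening, then probe down for the bench.

Emit:
{"name": "drive_tool", "arguments": {"increments": [[[0.045,0,0,0,0,0,0],[0.045,0,0,0,0,0,0],[0.045,0,0,0.002,0,0,0],[0.045,0,0,0.002,0,0,0],[0.045,0,0,0.002,0,0,0],[0.045,0,0,0,0,0,0]]]}}

```text
clock: 4.9
eef_pos: [0.4101, 0.0738, 0.0234]
tcp_rot: [180.0, 0.0, -11.1]
ft_force: [0.9, 0.0, 0.6]
opening: 0.0448
gripper_force: 0.0
```

Emit:
{"name": "drive_tool", "arguments": {"increments": [[[0.045,0,0,0.001,0,0,0],[0.045,0,0,0.001,0,0,0],[0.045,0,0,0,0,0,0]]]}}

```text
clock: 5.2
eef_pos: [0.4102, 0.0738, 0.0215]
tcp_rot: [180.0, 0.0, -11.1]
ft_force: [-0.4, -0.1, 0.3]
opening: 0.0448
gripper_force: 0.0
```

Emit:
{"name": "drive_tool", "arguments": {"increments": [[[0.045,0,0,0.001,0,0,0],[0.045,0,0,0.001,0,0,0],[0.045,0,0,0,0,0,0]]]}}

```text
clock: 5.5
eef_pos: [0.4102, 0.0738, 0.0195]
tcp_rot: [180.0, 0.0, -11.1]
ft_force: [-0.6, 0.3, 0.1]
opening: 0.0446
gripper_force: 0.0
```

Emit:
{"name": "drive_tool", "arguments": {"increments": [[[0.045,0,0,0.001,0,0,0],[0.045,0,0,0.001,0,0,0],[0.045,0,0,0,0,0,0]]]}}

```text
clock: 5.8
eef_pos: [0.4102, 0.0738, 0.0175]
tcp_rot: [180.0, 0.0, -11.1]
ft_force: [0.8, -0.3, -0.4]
opening: 0.0451
gripper_force: 0.0
```

Emit:
{"name": "drive_tool", "arguments": {"increments": [[[0.045,0,0,0.001,0,0,0],[0.045,0,0,0.001,0,0,0],[0.045,0,0,0,0,0,0]]]}}

```text
clock: 6.1
eef_pos: [0.4102, 0.0738, 0.0155]
tcp_rot: [180.0, 0.0, -11.1]
ft_force: [0.2, -0.2, 0.8]
opening: 0.0451
gripper_force: 0.0
```

Emit:
{"name": "drive_tool", "arguments": {"increments": [[[0.045,0.004,0,0,0,0,0],[0.045,0.004,0,0,0,0,0],[0.045,0.003,0,0,0,0,0],[0.045,0.003,0,0,0,0,0],[0.045,0.003,0,0,0,0,0],[0.045,0.003,0,0,0,0,0],[0.045,0.003,0,0,0,0,0],[0.045,0.003,0,0,0,0,0],[0.045,0.003,0,0,0,0,0],[0.045,0.003,0,0,0,0,0]]]}}

```text
clock: 7.1
eef_pos: [0.4419, 0.0676, 0.0156]
tcp_rot: [-180.0, 0.0, -11.1]
ft_force: [-0.2, 0.4, -0.1]
opening: 0.045
gripper_force: 0.0
```

Emit:
{"name": "drive_tool", "arguments": {"increments": [[[0.045,0.003,0,0,0,0,0],[0.045,0.003,0,0,0,0,0],[0.045,0.003,0,0,0,0,0],[0.045,0.003,0,0,0,0,0],[0.045,0.003,0,0,0,0,0],[0.045,0.003,0,0,0,0,0],[0.045,0.003,0,0,0,0,0],[0.045,0.002,0,0,0,0,0],[0.045,0.001,0,0,0,0,0],[0.045,0,0,0,0,0,0]]]}}

```text
clock: 8.1
eef_pos: [0.4653, 0.063, 0.0156]
tcp_rot: [-180.0, -0.0, -11.1]
ft_force: [-0.7, 0.6, 0.3]
opening: 0.0453
gripper_force: 0.0
```

```bash
python3 - <<'E'
from h import *
im=cam("wrist");s=monitor.read_state();print(s["eef_pos"],s["ft_force"])
cv2.imwrite("pics/w3.png",im["pixels"][:,:,::-1])
im=cam("top");g=cv2.cvtColor(im["pixels"],cv2.COLOR_RGB2GRAY)
cv2.imwrite("pics/t3.png",im["pixels"][:,:,::-1])
E
```

```text
[0.46513753 0.06298341 0.01559043] [-0.85619622 -0.92757574  0.25812418]
```

View pics/w3.png

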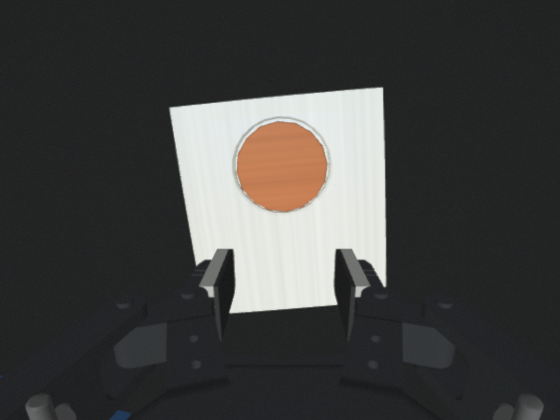

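The fingers have passed over the carrier at (225,260) and (345,260). The carrier is still turned and unmoved and the force is zero, so the tips stand higher than I assumed. I go up, back, and probe down to the bench.

Emit:
{"name": "drive_tool", "arguments": {"increments": [[[0.045,0,0,-0.01,0,0,0],[0.045,-0.02,0,0,0,0,0],[0.045,-0.02,0,0,0,0,0],[0.045,-0.018,0,0,0,0,0],[0.045,0,0,0.005,0,0,0],[0.045,0,0,0.005,0,0,0],[0.045,0,0,0.002,0,0,0],[0.045,0,0,0.001,0,0,0],[0.045,0,0,0,0,0,0]]]}}

```text
clock: 9.1
eef_pos: [0.4089, 0.0741, 0.0124]
tcp_rot: [-180.0, -0.0, -11.1]
ft_force: [-0.4, -0.0, 0.3]
opening: 0.0452
gripper_force: 0.0
```

Emit:
{"name": "drive_tool", "arguments": {"increments": [[[0.045,0,0,0.002,0,0,0],[0.045,0,0,0.001,0,0,0],[0.045,0,0,0,0,0,0]]]}}

```text
clock: 9.4
eef_pos: [0.4083, 0.0741, 0.0095]
tcp_rot: [180.0, 0.0, -11.1]
ft_force: [1.0, 0.6, 0.5]
opening: 0.045
gripper_force: 0.0
```

Emit:
{"name": "drive_tool", "arguments": {"increments": [[[0.045,0,0,0.001,0,0,0],[0.045,0,0,0.001,0,0,0],[0.045,0,0,0,0,0,0]]]}}

```text
clock: 9.7
eef_pos: [0.4082, 0.0742, 0.0075]
tcp_rot: [180.0, 0.0, -11.1]
ft_force: [-0.1, 0.5, -0.0]
opening: 0.0449
gripper_force: 0.0
```

Emit:
{"name": "drive_tool", "arguments": {"increments": [[[0.045,0,0,0.001,0,0,0],[0.045,0,0,0.001,0,0,0],[0.045,0,0,0,0,0,0]]]}}

```text
clock: 10.0
eef_pos: [0.4083, 0.0742, 0.0055]
tcp_rot: [180.0, 0.0, -11.1]
ft_force: [-0.9, -0.5, -1.5]
opening: 0.0449
gripper_force: 0.0
```

```bash
python3 - <<'E'
from h import *
im=cam("wrist");s=monitor.read_state();print(s["eef_pos"],s["q"],s["tau"],s["ft_force"])
cv2.imwrite("pics/w4.png",im["pixels"][:,:,::-1])
a=cam("scene")["pixels"][130:260,150:360,::-1]
b=cv2.resize(a,(800,495),interpolation=cv2.INTER_CUBIC)
cv2.imwrite("pics/s4.png",b)
E
```

```text
[0.40831334 0.07417907 0.00556904] [8.65335534e+00 3.26388296e+01 1.25198691e+02 7.33340212e-04
 2.21670218e+01 1.09779264e+02] [ 1.27523977e-03 -4.40515244e+01 -7.95962781e+00  9.51756715e-05
 -1.02806618e-02 -2.28001613e-05] [-0.36387694 -1.0779836  -0.47596627]
```

View pics/s4.png

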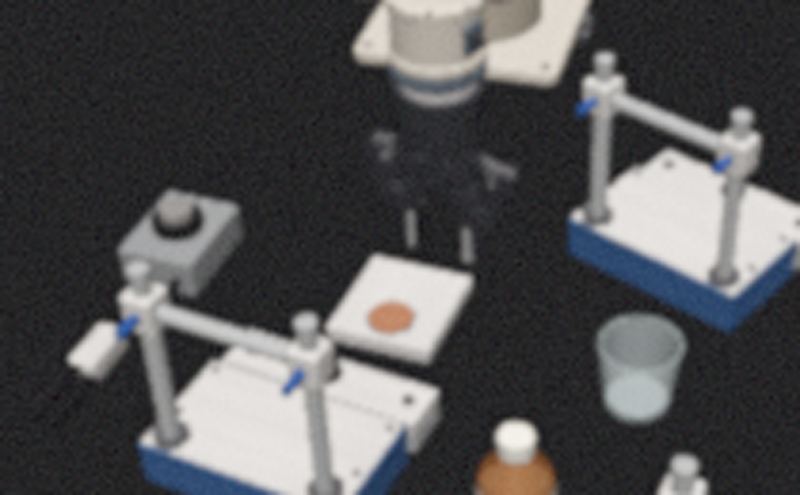

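View pics/w4.png

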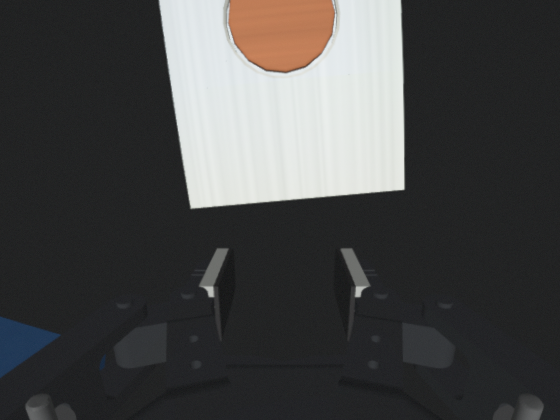

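The scene and wrist views show the tips just behind the carrier, at (257,194) and (273,199) in the original scene picture. They still seem slightly above the bench, so I keep probing.

Emit:
{"name": "drive_tool", "arguments": {"increments": [[[0.045,0,0,0.001,0,0,0],[0.045,0,0,0.001,0,0,0],[0.045,0,0,0,0,0,0]]]}}

```text
clock: 10.4
eef_pos: [0.4082, 0.0742, 0.0035]
tcp_rot: [180.0, 0.0, -11.1]
ft_force: [0.2, -0.2, -0.2]
opening: 0.045
gripper_force: 0.0
```

```bash
python3 - <<'E'
from h import *
im=cam("scene");c=np.array([.4083,.0742])
for z in(-.005,0,.005,.01,.015):
    w=unproj(im,[(257.6,194.3),(272.8,198.8)],z)[:,:2]-c
    print(z,(w@np.array([.9813,-.1925])).round(4),(w@np.array([.1925,.9813])).round(4))
print(monitor.read_state()["ft_force"])
E
```

```text
-0.005 [-0.0062 -0.0056] [-0.0373  0.0206]
0 [-0.0006 -0.0001] [-0.0342  0.0234]
0.005 [0.0049 0.0054] [-0.0311  0.0261]
0.01 [0.0105 0.011 ] [-0.0279  0.0289]
0.015 [0.016  0.0165] [-0.0248  0.0317]
[0.79836983 0.67352311 0.15215233]
```

Emit:
{"name": "drive_tool", "arguments": {"increments": [[[0.045,0,0,0.001,0,0,0],[0.045,0,0,0.001,0,0,0],[0.045,0,0,0,0,0,0]]]}}

```text
clock: 10.75
eef_pos: [0.4082, 0.0742, 0.0015]
tcp_rot: [180.0, 0.0, -11.1]
ft_force: [0.8, 0.0, 0.5]
opening: 0.0452
gripper_force: 0.0
```

Emit:
{"name": "drive_tool", "arguments": {"increments": [[[0.045,0,0,0.001,0,0,0],[0.045,0,0,0.001,0,0,0],[0.045,0,0,0,0,0,0]]]}}

```text
clock: 11.05
eef_pos: [0.4082, 0.0741, -0.0005]
tcp_rot: [180.0, 0.0, -11.1]
ft_force: [0.1, -0.6, -0.7]
opening: 0.0447
gripper_force: 0.0
```

Emit:
{"name": "drive_tool", "arguments": {"increments": [[[0.045,0,0,0.001,0,0,0],[0.045,0,0,0.001,0,0,0],[0.045,0,0,0,0,0,0]]]}}

```text
clock: 11.35
eef_pos: [0.4083, 0.0742, -0.0025]
tcp_rot: [180.0, 0.0, -11.1]
ft_force: [-0.4, -0.2, -0.2]
opening: 0.0449
gripper_force: 0.0
```

Emit:
{"name": "drive_tool", "arguments": {"increments": [[[0.045,0,0,0.001,0,0,0],[0.045,0,0,0.001,0,0,0],[0.045,0,0,0,0,0,0]]]}}

```text
clock: 11.65
eef_pos: [0.4084, 0.0742, -0.0039]
tcp_rot: [-180.0, -0.0, -11.1]
ft_force: [-1.3, -0.4, 10.2]
opening: 0.045
gripper_force: 5.4
```

The bench contact is at TCP z ≈ -3.5 mm. I raise 4 mm, which puts the tips about 3.5 mm up, and push.

Emit:
{"name": "drive_tool", "arguments": {"increments": [[[0.045,0,0,-0.0025,0,0,0],[0.045,0,0,-0.002,0,0,0],[0.045,0.005,0,0,0,0,0],[0.045,0.005,0,0,0,0,0],[0.045,0.003,0,0,0,0,0],[0.045,0.003,0,0,0,0,0],[0.045,0.003,0,0,0,0,0],[0.045,0.003,0,0,0,0,0],[0.045,0.003,0,0,0,0,0],[0.045,0.003,0,0,0,0,0]]]}}

```text
clock: 12.65
eef_pos: [0.4355, 0.0687, 0.0]
tcp_rot: [180.0, 0.0, -11.1]
ft_force: [-1.6, 1.4, 0.3]
opening: 0.0449
gripper_force: 1.0
```

Emit:
{"name": "drive_tool", "arguments": {"increments": [[[0.045,0.003,0,0,0,0,0],[0.045,0.003,0,0,0,0,0],[0.045,0.003,0,0,0,0,0],[0.045,0.003,0,0,0,0,0],[0.045,0.003,0,0,0,0,0],[0.045,0.003,0,0,0,0,0],[0.045,0.003,0,0,0,0,0],[0.045,0.002,0,0,0,0,0],[0.045,0.001,0,0,0,0,0],[0.045,0,0,0,0,0,0]]]}}

```text
clock: 13.65
eef_pos: [0.4597, 0.0641, 0.0002]
tcp_rot: [-180.0, -0.0, -11.1]
ft_force: [-0.7, 0.1, -1.1]
opening: 0.0452
gripper_force: 0.3
```

```bash
cat > meas.py <<'E'
from h import *
import sys
im=cam("wrist");s=monitor.read_state();print(s["eef_pos"],s["ft_force"],s["clock"])
cv2.imwrite(f"pics/{sys.argv[1]}.png",im["pixels"][:,:,::-1])
O=np.array([.6066,.0355]);a=np.radians(-11.1);u=np.array([np.cos(a),np.sin(a)]);v=np.array([-u[1],u[0]])
for t,z in(("carrier",.012),("sample",.014)):
    for d in models.regions_of(t,"wrist")[:1]:
        r=wrect(im,d["mask"],z);c=np.array(r[0])/1000-O;print(t,d["score"],"stand xy",c@u,c@v,np.round(r[1]),r[2],np.round(d["box"]))
E
python3 meas.py w5
```

```text
[4.59751046e-01 6.41596230e-02 1.97503527e-04] [-0.07627773 -0.22750224 -0.04751452] 13.7
carrier 0.65 stand xy -0.08997281174182031 -0.005080908824771996 [91. 98.] 79.00869750976562 [300. 127. 253. 253.]
sample 0.6 stand xy -0.06836383196602405 -0.005099407780553023 [39. 39.] 26.022966384887695 [299.  74. 107. 113.]
```

View pics/w5.png

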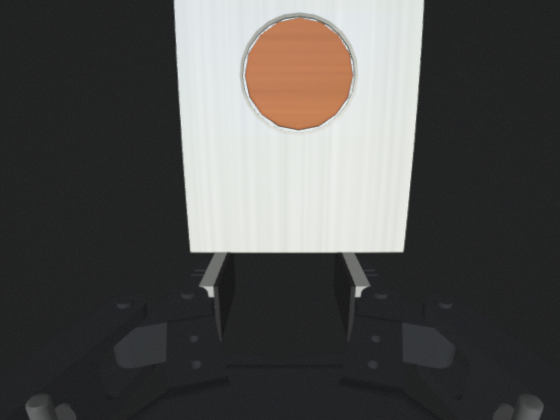

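The carrier is now square on both fingertips, with its rear edge from (190,252) to (404,252) and the disc seated. The lateral offset of -5 mm is acceptable, so I keep pushing.

Emit:
{"name": "drive_tool", "arguments": {"increments": [[[0.045,0.003,0,0,0,0,0],[0.045,0.004,0,0,0,0,0],[0.045,0.004,0,0,0,0,0],[0.045,0.004,0,0,0,0,0],[0.045,0.004,0,0,0,0,0],[0.045,0.004,0,0,0,0,0],[0.045,0.004,0,0,0,0,0],[0.045,0.004,0,0,0,0,0],[0.045,0.004,0,0,0,0,0],[0.045,0.003,0,0,0,0,0]]]}}

```text
clock: 14.8
eef_pos: [0.4973, 0.0567, 0.0001]
tcp_rot: [-180.0, -0.0, -11.1]
ft_force: [-1.6, 1.3, 0.8]
opening: 0.0449
gripper_force: 1.1
```

Emit:
{"name": "drive_tool", "arguments": {"increments": [[[0.045,0.003,0,0,0,0,0],[0.045,0.003,0,0,0,0,0],[0.045,0.003,0,0,0,0,0],[0.045,0.003,0,0,0,0,0],[0.045,0.003,0,0,0,0,0],[0.045,0.003,0,0,0,0,0],[0.045,0.003,0,0,0,0,0],[0.045,0.003,0,0,0,0,0],[0.045,0.002,0,0,0,0,0],[0.045,0,0,0,0,0,0]]]}}

```text
clock: 15.8
eef_pos: [0.523, 0.0517, 0.0002]
tcp_rot: [-180.0, -0.1, -11.1]
ft_force: [-0.9, -0.1, -0.6]
opening: 0.0451
gripper_force: 0.2
```

```bash
python3 meas.py w6
```

```text
[5.23020366e-01 5.17452657e-02 2.16723724e-04] [ 0.84472706 -0.26461642  0.91671829] 15.85
carrier 0.7 stand xy -0.046965824492950836 -0.005267574181054037 [90. 54.] 78.84200286865234 [298. 188. 236. 134.]
sample 0.74 stand xy -0.02170642143128679 -0.0051207982520804 [18.  3.] 77.5456314086914 [298. 125.  49.  12.]
```

Emit:
{"name": "drive_tool", "arguments": {"increments": [[[0.045,0.001,0,0,0,0,0],[0.045,0.001,0,0,0,0,0],[0.045,0.001,0,0,0,0,0],[0.045,0.001,0,0,0,0,0]]]}}

```text
clock: 16.35
eef_pos: [0.5256, 0.051, 0.0001]
tcp_rot: [180.0, 0.1, -11.1]
ft_force: [-3.2, 0.3, 3.5]
opening: 0.0451
gripper_force: 1.8
```

Emit:
{"name": "drive_tool", "arguments": {"increments": [[[0.045,0.001,0,0,0,0,0],[0.045,0.001,0,0,0,0,0]]]}}

```text
clock: 16.55
eef_pos: [0.5267, 0.0507, -0.0001]
tcp_rot: [180.0, 0.2, -11.1]
ft_force: [-8.3, 4.4, 6.8]
opening: 0.045
gripper_force: 4.5
```

Emit:
{"name": "drive_tool", "arguments": {"increments": [[[0.045,0.001,0,0,0,0,0],[0.045,0.001,0,0,0,0,0],[0.045,0,0,0,0,0,0],[0.045,0,0,0,0,0,0]]]}}

```text
clock: 16.95
eef_pos: [0.5267, 0.0506, -0.0003]
tcp_rot: [179.9, 0.4, -11.1]
ft_force: [-10.6, 4.2, 8.5]
opening: 0.0455
gripper_force: 6.0
```

```bash
python3 meas.py w7
```

```text
[ 5.26686467e-01  5.05426521e-02 -2.77969472e-04] [-11.21015941   4.23297491   8.7888984 ] 17.0
carrier 0.62 stand xy -0.04559074279378177 -0.005396565477223556 [91. 50.] 78.64554595947266 [298. 129. 252. 254.]
```

View pics/w7.png

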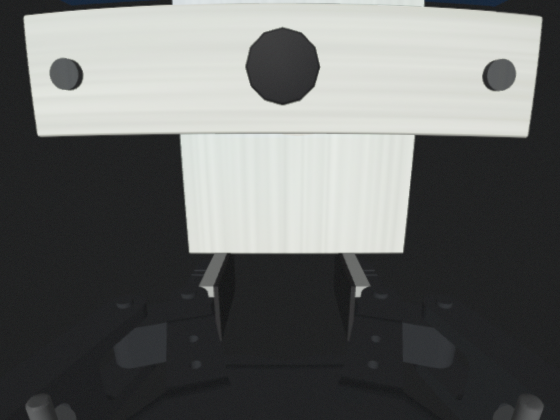

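The carrier is home. The bridge covers its front half, about 50 mm sticks out behind it to row 252, it is square, and the push meets a firm stop. I back off, rise, close the fingers and go over the button.

Emit:
{"name": "drive_tool", "arguments": {"increments": [[[0.045,-0.003,0,0,0,0,0],[0.045,-0.005,0,0,0,0,0],[0.045,-0.02,0,0,0,0,0],[0.045,-0.025,0,0,0,0,0],[0.045,0,0,-0.03,0,0,0],[0.045,0,0,-0.04,0,0,0],[0.045,0,0,-0.04,0,0,0],[0.0,0,0,-0.04,0,0,0],[0.0,0,0,-0.03,0,0,0],[0.0,0,0.02,0,0,0,0]]]}}

```text
clock: 18.1
eef_pos: [0.4784, 0.0419, 0.1848]
tcp_rot: [-179.8, -0.6, -11.0]
ft_force: [0.3, -0.2, 0.4]
opening: 0.0016
gripper_force: 0.0
```

Emit:
{"name": "drive_tool", "arguments": {"increments": [[[0.0,0.004,0.03,0,0,0,0],[0.0,0.004,0.03,0,0,0,0],[0.0,0.004,0.03,0,0,0,0],[0.0,0.004,0.03,0,0,0,0],[0.0,0.004,0.03,0,0,0,0],[0.0,0.008,0.04,0,0,0,0],[0.0,0,0,0,0,0,0],[0.0,0,0,0,0,0,0]]]}}

```text
clock: 18.9
eef_pos: [0.4653, -0.1519, 0.1802]
tcp_rot: [180.0, -0.1, -11.3]
ft_force: [0.4, 0.4, -0.6]
opening: -0.0002
gripper_force: 0.0
```

```bash
python3 - <<'E'
from h import *
im=cam("wrist");s=monitor.read_state();print(s["eef_pos"],s["opening"],s["ft_force"])
for d in models.regions_of("button","wrist")[:2]:
    for z in(.042,.048,.054):
        r=wrect(im,d["mask"],z);print(d["score"],np.round(d["box"]),np.round(r[0],1),np.round(r[1],1))
O=np.array([.6066,.0355]);a=np.radians(-11.1);u=np.array([np.cos(a),np.sin(a)]);v=np.array([-u[1],u[0]])
for n in("wrist","top"):
    im2=im if n=="wrist" else cam("top")
    for d in models.regions_of("carrier",n)[:1]:
        r=wrect(im2,d["mask"],.012);c=np.array(r[0])/1000-O;print(n,d["score"],c@u,c@v,r[1],r[2])
cv2.imwrite("pics/w8.png",im["pixels"][:,:,::-1])
E
```

```text
[ 0.46506083 -0.15104708  0.18014366] 2.1693514398702155e-05 [ 0.39230486 -0.35002216 -0.19247603]
0.56 [284. 201.  34.  37.] [ 460.  -149.7] [29.2 31.8]
0.56 [284. 201.  34.  37.] [ 461.5 -150. ] [28.6 31.1]
0.56 [284. 201.  34.  37.] [ 463.  -150.3] [28.  30.5]
wrist 0.83 -0.045205689958014064 -0.007752629879014691 (96.95697021484375, 51.302791595458984) 78.93375396728516
top 0.78 -0.04558471792140166 -0.003930894938304055 (88.94538879394531, 51.38813781738281) 79.1739730834961
```

View pics/w8.png

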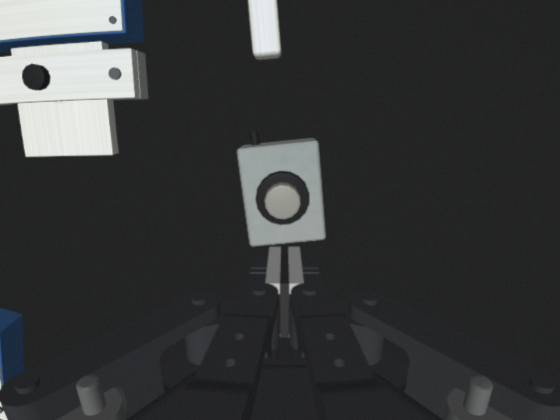

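The view shows the button at (284,201), straight below the closed fingertips, and the carrier still home at upper left. I descend in stages.

Emit:
{"name": "drive_tool", "arguments": {"increments": [[[0.0,-0.003,0,0.04,0,0,0],[0.0,0,0,0.035,0,0,0],[0.0,0,0,0.015,0,0,0],[0.0,0,0,0.005,0,0,0],[0.0,0,0,0,0,0,0]]]}}

```text
clock: 19.65
eef_pos: [0.4619, -0.1498, 0.0848]
tcp_rot: [-180.0, 0.1, -11.1]
ft_force: [-0.1, 0.5, 0.3]
opening: -0.0001
gripper_force: 0.0
```

Emit:
{"name": "drive_tool", "arguments": {"increments": [[[0.0,0,0,0.003,0,0,0],[0.0,0,0,0.003,0,0,0],[0.0,0,0,0,0,0,0]]]}}

```text
clock: 19.95
eef_pos: [0.4623, -0.1505, 0.0796]
tcp_rot: [180.0, -0.1, -11.1]
ft_force: [-0.4, -0.8, -0.2]
opening: 0.0001
gripper_force: 0.0
```

Emit:
{"name": "drive_tool", "arguments": {"increments": [[[0.0,0,0,0.003,0,0,0],[0.0,0,0,0.003,0,0,0],[0.0,0,0,0,0,0,0]]]}}

```text
clock: 20.25
eef_pos: [0.4618, -0.1503, 0.0728]
tcp_rot: [-180.0, 0.0, -11.1]
ft_force: [0.0, -0.4, -0.1]
opening: 0.0001
gripper_force: 0.0
```

Emit:
{"name": "drive_tool", "arguments": {"increments": [[[0.0,0,0,0.002,0,0,0],[0.0,0,0,0.002,0,0,0],[0.0,0,0,0,0,0,0]]]}}

```text
clock: 20.55
eef_pos: [0.4618, -0.1504, 0.0688]
tcp_rot: [-180.0, 0.0, -11.1]
ft_force: [0.2, -0.5, 0.2]
opening: -0.0002
gripper_force: 0.0
```

Emit:
{"name": "drive_tool", "arguments": {"increments": [[[0.0,0,0,0.002,0,0,0],[0.0,0,0,0.002,0,0,0],[0.0,0,0,0,0,0,0]]]}}

```text
clock: 20.85
eef_pos: [0.4618, -0.1503, 0.0649]
tcp_rot: [-180.0, 0.0, -11.1]
ft_force: [0.1, -0.9, 0.7]
opening: 0.0001
gripper_force: 0.0
```

Emit:
{"name": "drive_tool", "arguments": {"increments": [[[0.0,0,0,0.002,0,0,0],[0.0,0,0,0.002,0,0,0],[0.0,0,0,0,0,0,0]]]}}

```text
clock: 21.15
eef_pos: [0.4618, -0.1503, 0.0608]
tcp_rot: [-180.0, 0.0, -11.1]
ft_force: [-0.9, -0.6, -0.4]
opening: 0.0
gripper_force: 0.0
```

Emit:
{"name": "drive_tool", "arguments": {"increments": [[[0.0,0,0,0.002,0,0,0],[0.0,0,0,0.002,0,0,0],[0.0,0,0,0,0,0,0]]]}}

```text
clock: 21.45
eef_pos: [0.4618, -0.1504, 0.0569]
tcp_rot: [-180.0, 0.0, -11.1]
ft_force: [0.0, -0.3, 0.3]
opening: -0.0
gripper_force: 0.0
```

Emit:
{"name": "drive_tool", "arguments": {"increments": [[[0.0,0,0,0.002,0,0,0],[0.0,0,0,0.001,0,0,0],[0.0,0,0,0,0,0,0]]]}}

```text
clock: 21.75
eef_pos: [0.462, -0.1504, 0.0541]
tcp_rot: [-180.0, -0.0, -11.1]
ft_force: [-0.7, 1.2, 3.6]
opening: 0.0002
gripper_force: 1.3
```

Emit:
{"name": "drive_tool", "arguments": {"increments": [[[0.0,0,0,0.002,0,0,0],[0.0,0,0,0.001,0,0,0],[0.0,0,0,0,0,0,0]]]}}

```text
clock: 22.05
eef_pos: [0.4621, -0.1504, 0.0511]
tcp_rot: [180.0, -0.0, -11.1]
ft_force: [-1.0, 0.7, 4.2]
opening: 0.0004
gripper_force: 2.2
```

Emit:
{"name": "drive_tool", "arguments": {"increments": [[[0.0,0,0,0.0015,0,0,0],[0.0,0,0,0.0015,0,0,0],[0.0,0,0,0,0,0,0]]]}}

```text
clock: 22.35
eef_pos: [0.4621, -0.1505, 0.0499]
tcp_rot: [180.0, -0.0, -11.1]
ft_force: [-7.2, 2.7, 30.9]
opening: 0.0001
gripper_force: 15.0
```

Bottomed out at 31 N. I release and retreat.

Emit:
{"name": "drive_tool", "arguments": {"increments": [[[0.0,0,0,-0.004,0,0,0],[0.0,0,0,-0.01,0,0,0],[0.0,0,0,-0.03,0,0,0],[0.0,0,0,-0.04,0,0,0],[0.0,0,0,-0.04,0,0,0],[0.0,0,0,-0.01,0,0,0],[0.0,0,0,0,0,0,0],[0.0,0,0,0,0,0,0]]]}}

```text
clock: 23.15
eef_pos: [0.4613, -0.1502, 0.1813]
tcp_rot: [-180.0, 0.1, -11.1]
ft_force: [-0.5, 0.1, 0.7]
opening: 0.0002
gripper_force: 0.0
```

```bash
python3 - <<'E'
from h import *
s=monitor.read_state();print(s["eef_pos"],s["ft_force"],s["clock"])
im=cam("wrist");O=np.array([.6066,.0355]);a=np.radians(-11.1);u=np.array([np.cos(a),np.sin(a)]);v=np.array([-u[1],u[0]])
for d in models.regions_of("carrier","wrist")[:1]:
    r=wrect(im,d["mask"],.012);c=np.array(r[0])/1000-O;print(d["score"],c@u,c@v,r[1],r[2])
print(order.job_done())
E
```

```text
[ 0.46133638 -0.15017266  0.18131918] [-0.48571745  0.12482557  0.70316392] 23.15
0.83 -0.045126395244023315 -0.008447514529466755 (96.05304718017578, 50.42972183227539) 77.48231506347656
the job is handed in; nothing more can be done
None
```

I pushed the carrier flat under the bridge until it sat squarely against the blue housing, pressed the button to its stop, let go, and handed the job in at about 23 s; no verdict came back, and the disc was last seen in its seat just before it went under the bridge.

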